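# Set out stripped drive parts in reverse order for rebuilding

## Task

The four drive parts stand on the blue strip rack in the order they came off the shaft. Move them one by one to the black pads of the bare aluminium build rack in the reverse order, so that the part at the left end of the strip rack comes to the right end of the build rack and so on along the row. Set each one down upright and gently, without dropping it, well centred on its own pad.

Things in the scene. Friction and masses are not known exactly. Their poses are not given: they have to be found in the camera images.
- flange_hub: Flange coupling hub of dark steel, about 0.32 kg: round flange 60 mm across and 10 mm thick at the foot with a ring of six dark holes, above it a hub 32 mm across up to 48 mm height. Grip the hub above the flange. Stands upright. Origin: centre of its underside; z up.
- sleeve: Plain bright steel sleeve coupling, about 0.30 kg: upright cylinder 34 mm across, 62 mm tall, dark bore on top. Stands upright. Origin: centre of its underside; z up.
- bearing_block: Grey bearing block, about 0.28 kg: 30 mm thick along its x; foot 56 mm long along its y and 12 mm high; housing 40 mm long along y up to 48 mm height, with a small brass nipple on top (to 54 mm) and a bore through along x. Grip it across its 30 mm thickness. It starts with x within 0.3 rad of the rack's x. Stands upright. Origin: centre of its underside; z up.
- jaw_half: Aluminium jaw coupling half, about 0.22 kg: cylinder 48 mm across and 30 mm tall with three short jaws standing on top, to 44 mm. Grip the cylinder. Stands upright. Origin: centre of its underside; z up.
- seat_hub: Grey plastic pad, 72 mm across, 6 mm thick, fixed on the strip rack; the one the flange hub starts on (the pads look alike; this one's place in the row tells where its part began). Origin: centre of its underside, 12 mm above the table; axes parallel to the rack's. It stays where it is.
- seat_sleeve: Grey plastic pad, 72 mm across, 6 mm thick, fixed on the strip rack; the one the sleeve starts on (the pads look alike; this one's place in the row tells where its part began). Origin: centre of its underside, 12 mm above the table; axes parallel to the rack's. It stays where it is.
- seat_block: Grey plastic pad, 72 mm across, 6 mm thick, fixed on the strip rack; the one the bearing block starts on (the pads look alike; this one's place in the row tells where its part began). Origin: centre of its underside, 12 mm above the table; axes parallel to the rack's. It stays where it is.
- seat_jaw: Grey plastic pad, 72 mm across, 6 mm thick, fixed on the strip rack; the one the jaw coupling half starts on (the pads look alike; this one's place in the row tells where its part began). Origin: centre of its underside, 12 mm above the table; axes parallel to the rack's. It stays where it is.
- strip_rack: Strip rack, where the parts start: blue plate 90 x 350 mm, 12 mm thick, end walls 26 mm high, fixed, with four round grey pads. It may be the nearer or the farther rack. Pad centres: x = 0, y = -129, -43, +43, +129 mm; pads 72 mm across, tops 18 mm above the table. Origin: centre of underside, on the table; y along the row to the robot's left, x away from the robot, z up.
- build_rack: Build rack, empty at the start, where the parts must go: bare aluminium plate 90 x 350 mm, 12 mm thick, fixed, with four round black rubber pads. Pad centres: x = 0, y = -129, -43, +43, +129 mm; pads 72 mm across, tops 18 mm above the table. Origin: centre of underside, on the table; y along the row to the robot's left, x away from the robot, z up.

How it is judged:
By the outcome, as a careful person would: the job done as asked, in the order asked, and still so for the second after the job is handed in, with the robot touching nothing.
It also fails if it takes over 102 s, if anything falls off the work surface, if the arm or the gripper's body presses on something with over 40 N, if the wrist force passes 120 N, or if a joint passes its speed limit or range.

## Robot

A 7-joint arm with a two-finger parallel gripper is mounted at the origin on the work surface. World frame = base frame: x ahead of the robot, y to its left, z up, the work surface at z = 0. Lengths are in m, angles in rad, forces in N, time in s.
With the tool pointing down it reaches from about 0.35 to 0.9 m from the base axis. Payload 8.1 kg.
Tool frame: the origin (TCP) lies at the very end of the fingers, on their centre line; the grasp point (between the pads) lies 19 mm behind it (arm.tcp_to_grasp is the distance from the TCP to the grasp point, in m); z points along the fingers, y is the line along which they close (so a half turn about z gives the same grasp; the last joint's range is limited). The gripper opens to 92 mm and grips with 3 to 60 N. Pads are 19 mm wide; open, the fingers measure 130 mm over their backs; the gripper's body (75 mm by 190 mm) begins 47 mm behind the grasp point.
Start: joints at [-1.333, 0.434, 0.025, 1.573, -0.012, 1.134, -0.075], TCP at [0.209, 0.589, 0.227] pointing down, gripper open.
Joint ranges: [-2.62, 2.62], [-0.44, 2.09], [-1.27, 1.32], [0.08, 2.57], [-1.32, 4.46], [0.12, 2], [-2.74, 2.74]. Speed limits (rad/s): [2.22, 2.22, 3.01, 3.01, 3.14, 3.14, 3.14].

## Interface

Orientations are given as a rotation vector (axis times angle).
In Python, from cell import arm gives the robot as it stands.
- The arm moves only by the shell command python3 nudge.py 'ROWS' [FORCE]. ROWS is a JSON list of rows, 1 to 10 of them, each an object with the fields pos (a list: dx, dy, dz in shares of the most that a row can go, 1 being 50 mm), rz (a turn about the tool's z in shares of 60 degrees (1.0 is 60 degrees)), finger_gap (the opening from 0.0 (shut) to 1.0 (fully open)); a field left out counts as zero (the opening has to be given); each row shifts and turns the commanded pose from where the row before left it, along the tool's axes as they then stand; what a row does not reach is not made up. A row lasts 1/10 s, in which the tool goes at most 0.05 m and 0.15 rad, less where a joint would pass 70% of its speed; a pose out of reach is approached as far as the arm can. The fingers move at their own pace and stop on an object; FORCE is the grip in N (left out, the last holds). Time passes only in rows, so rows that do not move let the fingers close. It prints the time, the measured TCP pose, the force, the opening and the grip force at its end. Input that does not fit is refused with a message, and nothing moves.
- arm.observe(): the state, without advancing time (a new reading comes with each control period).
- arm.get_image(name): name is "side" or "top" or "wrist"; returns a dict with "image" (384x512x3 uint8, blue, green, red), "fx", "fy", "cx", "cy" (pixels), "cam_to_world" (4x4, takes a point from camera to world coordinates); the wrist camera has in their place "mount" (4x4, takes a point from camera to tool coordinates, whose origin is the TCP and whose axes are the flange's). Camera axes: x right, y down, z forward; pixel columns grow to the right and rows downward; lengths in m; the calibration is good to about 2 mm. A picture is of the moment at which its call begins: read the wrist's pose just before it. There is no depth.
- arm.sign_off(): hands the job in; it is judged then, once.
The state is a dict: "clock": time; "joints": joint angles; "dq": joint speeds; "joint_efforts": joint torques, N m; "position": TCP position; "ee_rot": TCP orientation; "force": force on the tool from outside, world axes, zero at the start; "ft_torque": the same for the moment, N m; "width": opening from 0.0 (shut) to 1.0 (fully open); "gripper_force": force on a finger pad.
Only numpy, scipy, OpenCV 4.12 (cv2) and the standard library are available. Lean on these libraries where they do the work, as an engineer would, in place of code of your own. Each camera call takes 0.05 s, during which the arm holds its last target. There are 200 camera calls.

## Working session

There is one attempt and no reset: what is moved stays moved. The work goes in short steps, Python scripts to look and compute and a shell command to move; the robot and the scene stay as the last step left them, time stands still between calls to the robot, and variables do not carry over. Pictures are saved under pics/ and viewed, at most 14 in all, crops included, and the job is handed in when it is done.

```bash
ls; mkdir -p pics; python3 - <<'E'
from cell import arm
import cv2,json,numpy as np
s=arm.observe();print({k:np.round(v,3).tolist() for k,v in s.items()})
for n in("top","side"):
    d=arm.get_image(n);cv2.imwrite(f"pics/{n}0.png",d["image"])
    d.pop("image");print({k:np.round(v,4).tolist() for k,v in d.items()})
E
```

```text
cell.py
nudge.py
pics
{'clock': 0.0, 'joints': [-1.333, 0.435, 0.025, 1.574, -0.012, 1.134, -0.075], 'dq': [-0.001, 0.002, -0.0, 0.0, 0.0, 0.0, 0.002], 'joint_efforts': [0.0, -66.787, 0.985, -31.447, -0.061, 0.043, 0.0], 'position': [0.209, 0.589, 0.226], 'ee_rot': [-0.533, -3.096, 0.002], 'force': [-0.066, 0.734, 0.165], 'ft_torque': [-0.008, 0.019, -0.039], 'gripper_force': 0.0, 'width': 1.0}
{'fx': 367.6969, 'fy': 367.6969, 'cx': 258.333, 'cy': 196.0732, 'cam_to_world': [[0.0204, -0.9907, 0.1346, 0.4623], [-0.9993, -0.0245, -0.0291, -0.0177], [0.0321, -0.1339, -0.9905, 0.6998], [0.0, 0.0, 0.0, 1.0]]}
{'fx': 356.4166, 'fy': 356.4166, 'cx': 255.5089, 'cy': 193.775, 'cam_to_world': [[-0.6796, -0.5508, 0.4846, 0.229], [-0.7335, 0.5217, -0.4357, 0.2863], [-0.0129, -0.6515, -0.7586, 0.554], [0.0, 0.0, 0.0, 1.0]]}
```

View pics/top0.png

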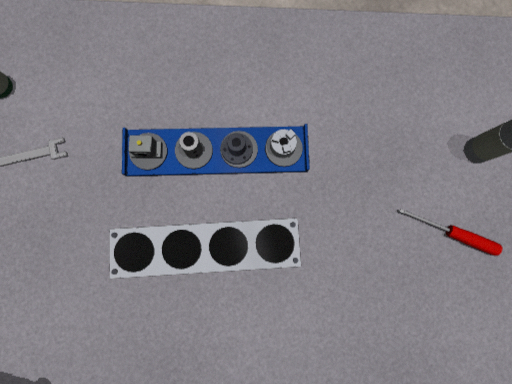

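View pics/side0.png

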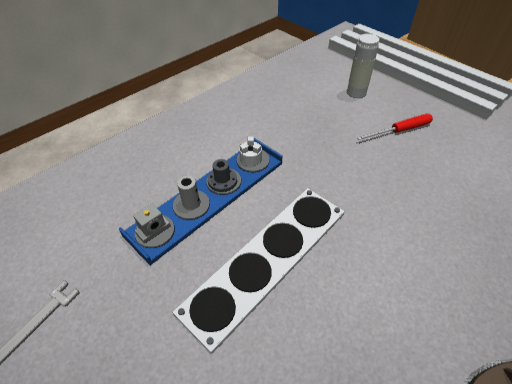

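The top view shows the strip rack (far), left to right: block (145,147), sleeve (190,145), hub (238,147), jaw (284,143). The build rack is nearer, with pads at about (134,252), (181,249), (228,246), (275,243). I'll enlarge the parts and measure the black pads.

```bash
cat > h.py <<'E'
import numpy as np, cv2
from cell import arm
def ray(d,u,v,z):
    T=d["cam_to_world"]; r=T[:3,:3]@[(u-d["cx"])/d["fx"],(v-d["cy"])/d["fy"],1]; o=T[:3,3]
    return o+r*(z-o[2])/r[2]
def proj(d,p):
    T=np.linalg.inv(d["cam_to_world"]); q=T[:3,:3]@p+T[:3,3]
    return np.array([d["cx"]+d["fx"]*q[0]/q[2],d["cy"]+d["fy"]*q[1]/q[2]])
E
python3 - <<'E'
from h import *
for n,(a,b,c,e) in {"top":(120,120,190,65),"side":(110,130,180,140)}.items():
    d=arm.get_image(n);im=d["image"]
    f=4
    cv2.imwrite(f"pics/{n}c.png",cv2.resize(im[b:b+e,a:a+c],None,fx=f,fy=f,interpolation=cv2.INTER_CUBIC))
    m=(im.max(2)<45).astype(np.uint8)
    k,l,st,ce=cv2.connectedComponentsWithStats(m)
    P=[]
    for i in range(1,k):
        if st[i,4]>400 and st[i,4]<3000: 
            p=ray(d,*ce[i],.018); P.append(p); print(n,ce[i].round(1),st[i,2:5],p.round(4))
E
```

```text
top [275.6 242.9] [  37   38 1029] [ 0.4686 -0.0713  0.018 ]
top [227.1 246.2] [  37   39 1078] [0.4608 0.0176 0.018 ]
top [180.9 248.8] [  39   38 1153] [0.4544 0.1016 0.018 ]
top [133.4 251.7] [  40   39 1185] [0.4475 0.1869 0.018 ]
side [311.5 211.9] [ 38  29 863] [ 0.4651 -0.0677  0.018 ]
side [282.6 240.3] [  40   34 1040] [0.4581 0.0175 0.018 ]
side [249.7 272.5] [  42   38 1259] [0.4512 0.103  0.018 ]
side [212.1 309.3] [  45   44 1556] [0.4442 0.1881 0.018 ]
```

View pics/topc.png

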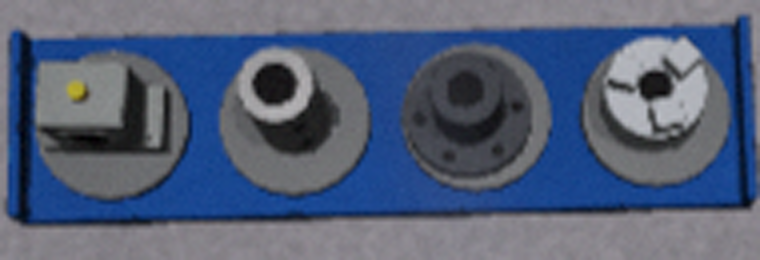

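View pics/sidec.png

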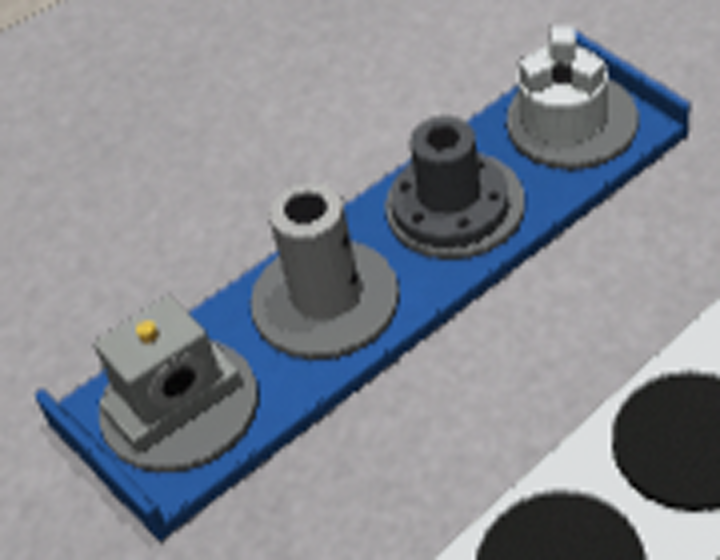

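The crops show the part tops at these crop pixels. Top view: nipple (77,91), sleeve bore (275,86), hub bore (464,88), jaw bore (656,85). Side view: nipple (147,330), sleeve (306,207), hub (443,138), jaw (564,72).

```bash
python3 - <<'E'
from h import *
D={n:arm.get_image(n) for n in("top","side")}
off={"top":(120,120),"side":(110,130)}
R=lambda n,u,v,z: ray(D[n],off[n][0]+(u+.5)/4-.5,off[n][1]+(v+.5)/4-.5,z)
for nm,z,t,s in [("block",.071,(77,91),(147,330)),("sleeve",.08,(275,83),(306,207)),("hub",.066,(464,88),(443,138)),("jaw",.048,(656,85),(563,73))]:
    print(nm,R("top",*t,z).round(4),R("side",*s,z).round(4))
print("block corners top")
for c in [(40,62),(130,66),(127,127),(38,120)]: print(R("top",*c,.066).round(4))
print("strip plate corners top, z=.012 near edge")
for c in [(30,217),(745,205)]: print(R("top",*c,.012).round(4))
B=np.array([[.4686,-.0713],[.4608,.0176],[.4544,.1016],[.4475,.1869]]);S=np.array([[.4651,-.0677],[.4581,.0175],[.4512,.103],[.4442,.1881]])
for X in(B,S): print(X.mean(0),np.arctan2(-(X[3]-X[0])[0],(X[3]-X[0])[1]))
s=arm.observe();d=arm.get_image("wrist");print(d["fx"],d["cx"],d["cy"],d["mount"].round(3).tolist())
E
```

```text
block [0.637 0.174 0.071] [0.636  0.1734 0.071 ]
sleeve [0.6406 0.0869 0.08  ] [0.64   0.0853 0.08  ]
hub [0.6448 0.0059 0.066 ] [0.6436 0.004  0.066 ]
jaw [ 0.654  -0.0811  0.048 ] [ 0.653 -0.083  0.048]
block corners top
[0.651  0.1925 0.066 ]
[0.6504 0.1531 0.066 ]
[0.6228 0.1528 0.066 ]
[0.6248 0.1916 0.066 ]
strip plate corners top, z=.012 near edge
[0.5918 0.21   0.012 ]
[ 0.6067 -0.1279  0.012 ]
[0.457825 0.0587  ] 0.08153841229610867
[0.45465  0.060225] 0.08152337211249934
269.04625911184615 255.91240355840452 189.62286913802475 [[-0.0, -0.968, -0.249, 0.067], [1.0, -0.001, 0.001, -0.001], [-0.001, -0.249, 0.968, -0.157], [0.0, 0.0, 0.0, 1.0]]
```

Careful with the scale: shifts go in shares of 50 mm and turns go in shares of 60 degrees. That gives: 0.144 rad / 1.0472 = 0.1375.

```bash
cat >> h.py <<'E'
from scipy.spatial.transform import Rotation as Ro
def go(x,y,z,phi=.08):
    s=arm.observe();R=Ro.from_rotvec(s["ee_rot"]).as_matrix()
    t=(np.arctan2(R[1,1],R[0,1])-phi+np.pi/2)%np.pi-np.pi/2
    print("tool delta",(R.T@(np.array([x,y,z])-s["position"])).round(4),"turn",round(t,4),"pos",np.round(s["position"],4),"w",round(s["width"],3))
if __name__=="__main__":
    import sys; go(*map(float,sys.argv[1:]))
E
python3 nudge.py '[{"rz": 0.1375,"finger_gap": 1},{"rz": 0.1375,"finger_gap": 1},{"rz": 0.1375,"finger_gap": 1},{"rz": 0.1375,"finger_gap": 1},{"rz": 0.1375,"finger_gap": 1},{"rz": 0.1375,"finger_gap": 1},{"rz": 0.1375,"finger_gap": 1},{"rz": 0.1375,"finger_gap": 1},{"finger_gap": 1}]' 30; python3 h.py .6535 -.082 .2
```

```text
clock: 1.25
position: [0.2087, 0.5891, 0.2266]
ee_rot: [2.136, 2.304, -0.0]
force: [0.5, -0.6, -0.0]
width: 0.996
gripper_force: 0.0
tool delta [-0.7028  0.3927  0.0268] turn -0.0042 pos [0.2087 0.5891 0.2266] w 0.996
```

To row units: -0.041 m is -0.82, 0.023 m is 0.46.

```bash
python3 nudge.py '[{"pos": [-0.82,0.46,0],"finger_gap": 1},{"pos": [-0.82,0.46,0],"finger_gap": 1},{"pos": [-0.82,0.46,0],"finger_gap": 1},{"pos": [-0.82,0.46,0],"finger_gap": 1},{"pos": [-0.82,0.46,0],"finger_gap": 1},{"pos": [-0.82,0.46,0],"finger_gap": 1},{"pos": [-0.82,0.46,0],"finger_gap": 1},{"pos": [-0.82,0.46,0],"finger_gap": 1},{"pos": [-0.82,0.46,0],"finger_gap": 1},{"pos": [-0.82,0.46,0],"finger_gap": 1}]'>/dev/null;  python3 nudge.py '[{"pos": [-0.82,0.46,0],"finger_gap": 1},{"pos": [-0.82,0.46,0],"finger_gap": 1},{"pos": [-0.82,0.46,0],"finger_gap": 1},{"pos": [-0.82,0.46,0],"finger_gap": 1},{"pos": [-0.82,0.46,0],"finger_gap": 1},{"pos": [-0.82,0.46,0],"finger_gap": 1},{"pos": [-0.82,0.46,0],"finger_gap": 1},{"finger_gap": 1},{"finger_gap": 1}]'; python3 h.py .6535 -.082 .2
python3 - <<'E'
from h import *
d=arm.get_image("wrist");cv2.imwrite("pics/w1.png",d["image"])
E
```

```text
clock: 3.15
position: [0.653, -0.077, 0.2262]
ee_rot: [-2.132, -2.307, 0.001]
force: [-0.5, 0.4, -0.5]
width: 1.001
gripper_force: 0.0
tool delta [-0.005   0.0001  0.0262] turn -0.0011 pos [ 0.653  -0.077   0.2262] w 1.001
```

View pics/w1.png

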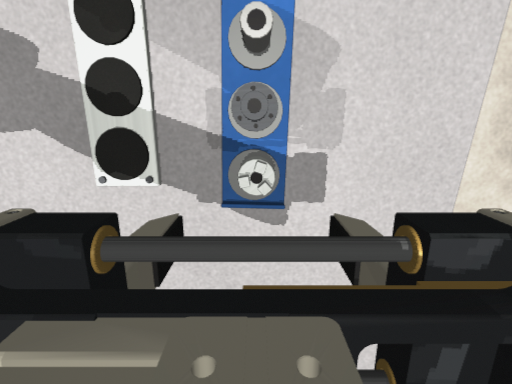

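The wrist view shows the jaw bore at (257,177), the hub bore at (255,105) and the sleeve bore at (256,19). The build pads are at (122,154), (114,86) and (105,14). I'll cross-check these with the wrist calibration.

```bash
cat >> h.py <<'E'
def wrist():
    s=arm.observe();d=arm.get_image("wrist");T=np.eye(4);T[:3,:3]=Ro.from_rotvec(s["ee_rot"]).as_matrix();T[:3,3]=s["position"]
    d["cam_to_world"]=T@d["mount"];return d
E
python3 - <<'E'
from h import *
d=wrist()
for n,u,v,z in [("jaw",257,177,.048),("hub",255,105,.066),("sleeve",256,19,.08),("padR",122,154,.018),("pad2",114,86.5,.018)]: print(n,ray(d,u,v,z).round(4))
E
python3 h.py .6535 -.082 .023
```

```text
jaw [ 0.654  -0.0781  0.048 ]
hub [0.6447 0.0079 0.066 ]
sleeve [0.6393 0.0892 0.08  ]
padR [ 0.4697 -0.0672  0.018 ]
pad2 [0.4632 0.0186 0.018 ]
tool delta [-0.0081  0.0003  0.2034] turn 0.0014 pos [ 0.6527 -0.0741  0.2265] w 0.999
```

To row units: 0.04 m is 0.8, 0.02 m is 0.4.

```bash
python3 nudge.py '[{"pos": [-0.13,0.02,0.8],"finger_gap": 1},{"pos": [0,0,0.8],"finger_gap": 1},{"pos": [0,0,0.8],"finger_gap": 1},{"pos": [0,0,0.6],"finger_gap": 1},{"pos": [0,0,0.4],"finger_gap": 1},{"pos": [0,0,0.3],"finger_gap": 1},{"pos": [0,0,0.2],"finger_gap": 1},{"pos": [0,0,0.1],"finger_gap": 1},{"finger_gap": 1},{"finger_gap": 1}]' ;python3 h.py .6537 -.0805 .023
python3 - <<'E'
from h import *
d=arm.get_image("side");cv2.imwrite("pics/s1.png",cv2.resize(d["image"][80:230,150:350],None,fx=3,fy=3))
E
```

```text
clock: 4.25
position: [0.6551, -0.0818, 0.0277]
ee_rot: [2.132, 2.306, 0.001]
force: [-0.4, -0.2, -0.2]
width: 0.999
gripper_force: 0.0
tool delta [ 0.0015 -0.0013  0.0047] turn -0.0019 pos [ 0.6551 -0.0818  0.0277] w 0.999
```

View pics/s1.png

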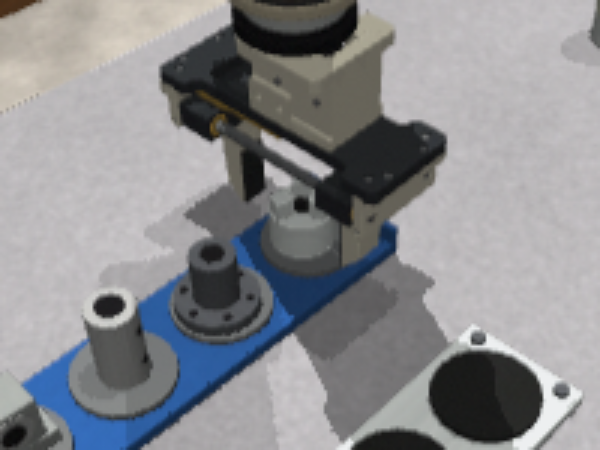

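The fingers straddle the jaw half in x, clear of its pad. I'll go down 4 mm, close and lift.

To row units: 0.004 m is 0.08, 0.001 m is 0.02.

```bash
python3 nudge.py '[{"pos": [0.02,0,0.08],"finger_gap": 1},{"finger_gap": 0.6},{"finger_gap": 0.3},{"finger_gap": 0.3},{"finger_gap": 0.3},{"finger_gap": 0.3},{"finger_gap": 0.3},{"finger_gap": 0.3}]' 35;python3 h.py .6537 -.0805 .023
```

```text
clock: 5.1
position: [0.6544, -0.0808, 0.0228]
ee_rot: [-2.133, -2.306, -0.0]
force: [0.6, 0.0, 0.1]
width: 0.512
gripper_force: 35.0
tool delta [ 0.0003 -0.0006 -0.0002] turn -0.0021 pos [ 0.6544 -0.0808  0.0228] w 0.512
```

Gripped: the width reads 47 mm against 48 mm expected. I'll lift now, and re-measure the black pads from the first pictures with a better threshold.

To row units: -0.045 m is -0.9, -0.04 m is -0.8.

```bash
python3 nudge.py '[{"pos": [0,0,-0.1],"finger_gap": 0.3},{"pos": [0,0,-0.4],"finger_gap": 0.3},{"pos": [0,0,-0.8],"finger_gap": 0.3},{"pos": [0,0,-0.9],"finger_gap": 0.3},{"finger_gap": 0.3}]'|grep -E "pos|grip|clock"
python3 - <<'E'
from h import *
Q={}
for n in("top","side"):
    d=arm.get_image(n);im=cv2.imread(f"pics/{n}0.png")
    g=cv2.resize(im,None,fx=4,fy=4,interpolation=cv2.INTER_CUBIC).max(2)
    for th in(70,90):
        P=[]
        cs,_=cv2.findContours((g<th).astype(np.uint8),cv2.RETR_EXTERNAL,cv2.CHAIN_APPROX_NONE)
        for c in cs:
            A=cv2.contourArea(c)
            (u,v),ax,_=cv2.fitEllipse(c) if len(c)>20 else ((0,0),(0,0),0)
            if A>10000 and A<40000 and min(ax)/max(ax)>.6:
                p=ray(d,(u+.5)/4-.5,(v+.5)/4-.5,.018)
                if .43<p[0]<.5: P.append(p[:2])
        P=np.array(sorted(P,key=lambda p:p[1]));print(n,th,P.round(4).tolist(),P.mean(0).round(4))
E
python3 h.py .4465 .188 .13
```

```text
clock: 5.6
position: [0.658, -0.082, 0.1393]
gripper_force: 35.0
top 70 [[0.4681, -0.0694], [0.4612, 0.0163], [0.4543, 0.1014], [0.4474, 0.1867]] [0.4577 0.0588]
top 90 [[0.4681, -0.0694], [0.4612, 0.0162], [0.4543, 0.1014], [0.4473, 0.1867]] [0.4577 0.0587]
side 70 [[0.4653, -0.0679], [0.4582, 0.0175], [0.4514, 0.1027], [0.4444, 0.188]] [0.4548 0.0601]
side 90 [[0.4654, -0.068], [0.4583, 0.0174], [0.4514, 0.1027], [0.4444, 0.188]] [0.4549 0.06  ]
tool delta [ 0.2842 -0.1869  0.0035] turn -0.002 pos [ 0.655  -0.0808  0.1339] w 0.514
```

To row units: 0.038 m is 0.76, 0.036 m is 0.72.

```bash
python3 nudge.py '[{"pos": [0.32,-0.22,0],"finger_gap": 0.3},{"pos": [0.72,-0.47,0],"finger_gap": 0.3},{"pos": [0.76,-0.5,0],"finger_gap": 0.3},{"pos": [0.76,-0.5,0],"finger_gap": 0.3},{"pos": [0.76,-0.5,0],"finger_gap": 0.3},{"pos": [0.76,-0.5,0],"finger_gap": 0.3},{"pos": [0.72,-0.47,0],"finger_gap": 0.3},{"pos": [0.56,-0.36,0],"finger_gap": 0.3},{"pos": [0.32,-0.22,0],"finger_gap": 0.3},{"finger_gap": 0.3}]'|grep -E "pos|grip|clock"; python3 nudge.py '[{"finger_gap": 0.3},{"finger_gap": 0.3}]'|grep pos;python3 h.py .4468 .1879 .025
python3 - <<'E'
from h import *
for n in("top","wrist"):
    d=arm.get_image(n);cv2.imwrite(f"pics/p1{n}.png",d["image"])
a=cv2.imread("pics/p1top.png")[190:300,80:320];b=cv2.imread("pics/p1wrist.png")
cv2.imwrite("pics/p1.png",np.vstack([cv2.resize(a,(512,235)),b[:300]]))
E
```

```text
clock: 6.7
position: [0.4426, 0.1902, 0.1313]
gripper_force: 35.0
position: [0.4461, 0.1867, 0.1323]
tool delta [0.0012 0.0009 0.1073] turn -0.0034 pos [0.4461 0.1867 0.1323] w 0.511
```

View pics/p1.png

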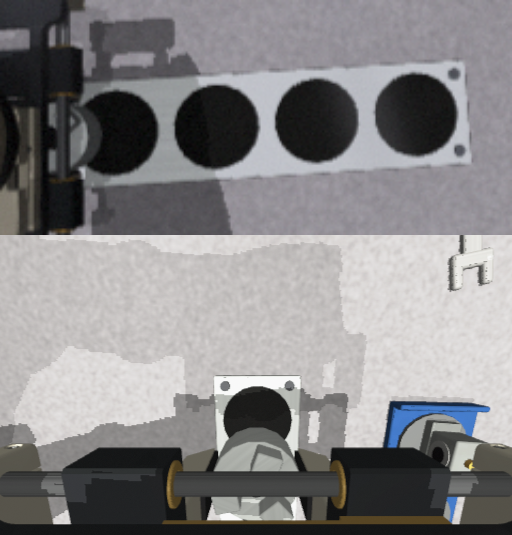

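The jaw half hangs upright in line with the left black pad, and the rack axis runs centrally through the gripper. I'll lower it.

To row units: 0.035 m is 0.7, 0.025 m is 0.5.

```bash
python3 nudge.py '[{"pos": [0.02,0.02,0.4],"finger_gap": 0.3},{"pos": [0,0,0.7],"finger_gap": 0.3},{"pos": [0,0,0.5],"finger_gap": 0.3},{"pos": [0,0,0.28],"finger_gap": 0.3},{"pos": [0,0,0.14],"finger_gap": 0.3},{"pos": [0,0,0.08],"finger_gap": 0.3},{"finger_gap": 0.3},{"finger_gap": 0.3},{"finger_gap": 0.3}]';python3 h.py .4468 .1879 .0228
```

```text
clock: 7.9
position: [0.4473, 0.1891, 0.0284]
ee_rot: [2.133, 2.306, 0.002]
force: [-0.3, -0.1, -2.1]
width: 0.518
gripper_force: 35.0
tool delta [-0.0012 -0.0006  0.0056] turn -0.002 pos [0.4473 0.1891 0.0284] w 0.518
```

To row units: 0.002 m is 0.04, 0.0015 m is 0.03.

```bash
python3 nudge.py '[{"pos": [0,0,0.04],"finger_gap": 0.3},{"pos": [0,0,0.03],"finger_gap": 0.3},{"pos": [0,0,0.02],"finger_gap": 0.3},{"finger_gap": 0.3},{"finger_gap": 0.3}]';python3 h.py .4468 .1879 .0228
```

```text
clock: 8.4
position: [0.4468, 0.1888, 0.0232]
ee_rot: [-2.133, -2.306, 0.0]
force: [-0.4, 0.9, -1.9]
width: 0.514
gripper_force: 35.0
tool delta [-0.0009 -0.0001  0.0004] turn -0.0021 pos [0.4468 0.1888 0.0232] w 0.514
```

To row units: 0.0005 m is 0.01.

```bash
python3 nudge.py '[{"pos": [0,0,0.01],"finger_gap": 0.3},{"finger_gap": 0.3},{"finger_gap": 0.3}]'|grep -E "pos|force"; python3 nudge.py '[{"pos": [0,0,0.01],"finger_gap": 0.3},{"finger_gap": 0.3},{"finger_gap": 0.3}]'|grep -E "pos|force"
```

```text
position: [0.4468, 0.1889, 0.0227]
force: [0.6, -0.3, -2.3]
gripper_force: 35.0
position: [0.4469, 0.1889, 0.0226]
force: [-2.4, -0.7, 5.7]
gripper_force: 35.0
```

Contact confirmed: the force rose to +5.7 N. I'll release and rise.

To row units: -0.045 m is -0.9, -0.04 m is -0.8.

```bash
python3 nudge.py '[{"finger_gap": 0.6},{"finger_gap": 0.8},{"finger_gap": 1},{"finger_gap": 1},{"finger_gap": 1},{"pos": [0,0,-0.4],"finger_gap": 1},{"pos": [0,0,-0.8],"finger_gap": 1},{"pos": [0,0,-0.9],"finger_gap": 1},{"pos": [0,0,-0.4],"finger_gap": 1},{"finger_gap": 1}]'|grep -E "clock|pos|width";python3 h.py .6443 .0055 .148
```

```text
clock: 10.0
position: [0.4485, 0.1897, 0.15]
width: 0.999
tool delta [-0.1989  0.1808  0.0023] turn -0.002 pos [0.4485 0.1897 0.15  ] w 0.999
```

To row units: -0.034 m is -0.68, 0.031 m is 0.62.

```bash
python3 nudge.py '[{"pos": [-0.4,0.36,0],"finger_gap": 1},{"pos": [-0.68,0.62,0],"finger_gap": 1},{"pos": [-0.68,0.62,0],"finger_gap": 1},{"pos": [-0.68,0.62,0],"finger_gap": 1},{"pos": [-0.68,0.62,0],"finger_gap": 1},{"pos": [-0.56,0.5,0],"finger_gap": 1},{"pos": [-0.3,0.276,0],"finger_gap": 1},{"finger_gap": 1},{"finger_gap": 1},{"finger_gap": 1}]'|grep -E "clock|pos|width";python3 h.py .6445 .0055 .037
```

```text
clock: 11.0
position: [0.6415, 0.0059, 0.1464]
width: 0.997
tool delta [-0.0007  0.0032  0.1094] turn -0.0008 pos [0.6415 0.0059 0.1464] w 0.997
```

To row units: 0.035 m is 0.7, 0.025 m is 0.5.

```bash
python3 nudge.py '[{"pos": [0,0.04,0.5],"finger_gap": 1},{"pos": [0,0,0.7],"finger_gap": 1},{"pos": [0,0,0.5],"finger_gap": 1},{"pos": [0,0,0.28],"finger_gap": 1},{"pos": [0,0,0.14],"finger_gap": 1},{"pos": [0,0,0.06],"finger_gap": 1},{"finger_gap": 1},{"finger_gap": 1}]'|grep -E "clock|pos|force";python3 h.py .6445 .0055 .037
python3 - <<'E'
from h import *
d=arm.get_image("side");cv2.imwrite("pics/s2.png",cv2.resize(d["image"][60:310,130:350],None,fx=2,fy=2))
E
```

```text
clock: 11.8
position: [0.6453, 0.0047, 0.0394]
force: [-0.1, 0.0, -0.0]
gripper_force: 0.0
tool delta [ 0.0009 -0.0007  0.0023] turn -0.0021 pos [0.6453 0.0047 0.0394] w 1.0
```

View pics/s2.png

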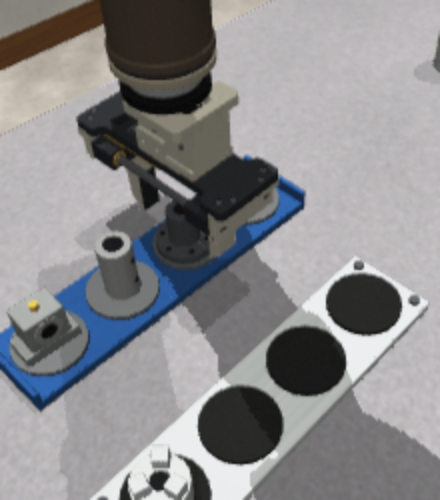

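The fingers straddle the hub above the flange, and the jaw half stands upright on the left pad. I'll grip and lift.

To row units: 0.002 m is 0.04, 0.001 m is 0.02.

```bash
python3 nudge.py '[{"pos": [0.02,0,0.04],"finger_gap": 1},{"finger_gap": 0.5},{"finger_gap": 0.1},{"finger_gap": 0.1},{"finger_gap": 0.1},{"finger_gap": 0.1},{"finger_gap": 0.1},{"finger_gap": 0.1}]' 40;python3 h.py .6445 .0055 .037; python3 nudge.py '[{"pos": [0,0,-0.1],"finger_gap": 0.1},{"pos": [0,0,-0.4],"finger_gap": 0.1},{"pos": [0,0,-0.8],"finger_gap": 0.1},{"pos": [0,0,-0.6],"finger_gap": 0.1},{"pos": [0,0,-0.2],"finger_gap": 0.1},{"finger_gap": 0.1},{"finger_gap": 0.1}]'|grep -E "pos|grip|clock|force|width";python3 h.py .4538 .1022 .142
```

```text
clock: 12.65
position: [0.6445, 0.0057, 0.0362]
ee_rot: [-2.133, -2.306, -0.0]
force: [-0.4, -0.3, -0.5]
width: 0.441
gripper_force: 0.0
tool delta [-0.0002  0.     -0.0008] turn -0.0021 pos [0.6445 0.0057 0.0362] w 0.441
clock: 13.35
position: [0.6436, 0.006, 0.1399]
force: [-0.2, -1.4, -3.1]
width: 0.335
gripper_force: 40.0
tool delta [ 0.1107 -0.1817 -0.0017] turn -0.0018 pos [0.6436 0.006  0.1399] w 0.335
```

I lifted just before the fingers had fully closed. They hold now (31 mm, weight −3.1 N), but I need to check the grasp height.

```bash
python3 - <<'E'
from h import *
d=arm.get_image("side");cv2.imwrite("pics/s3.png",cv2.resize(d["image"][40:210,140:300],None,fx=4,fy=4)[:600])
s=arm.observe()["position"]
for n,dz in (("under if exact",s[2]-.0362+.018),("+10mm lower hang",s[2]-.0362+.008)):
    q=proj(d,np.array([s[0],s[1],dz]));print(n,(q-[140,40])*4)
E
```

```text
under if exact [307.8605448  412.45580845]
+10mm lower hang [309.91434298 428.88992936]
```

View pics/s3.png

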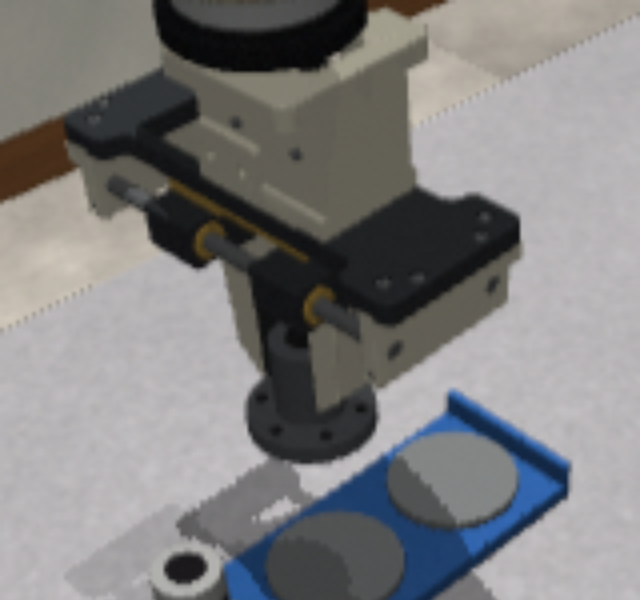

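The hub hangs upright, with the flange bottom ellipse centred near (312,420). That is about 5 mm lower than planned, so I expect contact near TCP z 0.041. Moving on.

To row units: -0.04 m is -0.8, -0.034 m is -0.68.

```bash
python3 nudge.py '[{"pos": [0.24,-0.4,0],"finger_gap": 0.1},{"pos": [0.42,-0.68,0],"finger_gap": 0.1},{"pos": [0.48,-0.8,0],"finger_gap": 0.1},{"pos": [0.48,-0.8,0],"finger_gap": 0.1},{"pos": [0.36,-0.6,0],"finger_gap": 0.1},{"pos": [0.234,-0.354,0],"finger_gap": 0.1},{"finger_gap": 0.1},{"finger_gap": 0.1},{"finger_gap": 0.1}]'|grep -E "pos|grip|clock";python3 h.py .4538 .1022 .052
```

```text
clock: 14.3
position: [0.4554, 0.1013, 0.1409]
gripper_force: 40.0
tool delta [ 0.0011 -0.0015  0.0889] turn -0.0029 pos [0.4554 0.1013 0.1409] w 0.336
```

To row units: 0.03 m is 0.6, 0.022 m is 0.44.

```bash
python3 nudge.py '[{"pos": [0.02,-0.03,0.4],"finger_gap": 0.1},{"pos": [0,0,0.6],"finger_gap": 0.1},{"pos": [0,0,0.44],"finger_gap": 0.1},{"pos": [0,0,0.24],"finger_gap": 0.1},{"pos": [0,0,0.12],"finger_gap": 0.1},{"finger_gap": 0.1},{"finger_gap": 0.1},{"finger_gap": 0.1}]'|grep -E "pos|force|clock";python3 nudge.py '[{"pos": [0,0,0.04],"finger_gap": 0.1},{"pos": [0,0,0.04],"finger_gap": 0.1},{"pos": [0,0,0.02],"finger_gap": 0.1},{"finger_gap": 0.1},{"finger_gap": 0.1}]'|grep -E "pos|force"; python3 h.py .4538 .1022 .052
```

```text
clock: 15.1
position: [0.4539, 0.103, 0.052]
force: [-0.1, 0.1, -1.5]
gripper_force: 40.0
position: [0.4531, 0.1028, 0.0462]
force: [0.3, -0.7, -3.1]
gripper_force: 40.0
tool delta [-0.0006  0.0007 -0.0058] turn -0.0021 pos [0.4531 0.1028 0.0462] w 0.333
```

To row units: 0.001 m is 0.02, 0.0005 m is 0.01.

```bash
f(){ grep -E "pos|^force"; }; python3 nudge.py '[{"pos": [0,0.01,0.02],"finger_gap": 0.1},{"pos": [0,0,0.02],"finger_gap": 0.1},{"finger_gap": 0.1},{"finger_gap": 0.1}]'|f;python3 nudge.py '[{"pos": [0,0,0.02],"finger_gap": 0.1},{"finger_gap": 0.1},{"finger_gap": 0.1}]'|f;python3 nudge.py '[{"pos": [0,0,0.02],"finger_gap": 0.1},{"finger_gap": 0.1},{"finger_gap": 0.1}]'|f
```

```text
position: [0.4536, 0.1028, 0.0442]
force: [-0.1, 0.4, -3.5]
position: [0.4536, 0.1028, 0.0432]
force: [0.9, 0.7, -2.6]
position: [0.4536, 0.1028, 0.0422]
force: [-0.8, -0.2, -2.1]
```

To row units: 0.0007 m is 0.014.

```bash
f(){ grep -E "pos|^force"; }; python3 nudge.py '[{"pos": [0,0,0.014],"finger_gap": 0.1},{"finger_gap": 0.1},{"finger_gap": 0.1}]'|f;python3 nudge.py '[{"pos": [0,0,0.014],"finger_gap": 0.1},{"finger_gap": 0.1},{"finger_gap": 0.1}]'|f
```

```text
position: [0.4537, 0.1029, 0.0416]
force: [-0.4, 0.2, -0.4]
position: [0.4538, 0.1029, 0.0414]
force: [-1.7, -1.0, 9.6]
```

Contact. Release, rise, then the sleeve at about (.640,.0865).

To row units: -0.04 m is -0.8, -0.02 m is -0.4.

```bash
python3 nudge.py '[{"finger_gap": 0.4},{"finger_gap": 0.6},{"finger_gap": 1},{"finger_gap": 1},{"finger_gap": 1},{"finger_gap": 1},{"pos": [0,0,-0.4],"finger_gap": 1},{"pos": [0,0,-0.8],"finger_gap": 1},{"pos": [0,0,-0.8],"finger_gap": 1},{"finger_gap": 1}]'|grep -E "clock|pos|width";python3 h.py .640 .0865 .142
```

```text
clock: 18.2
position: [0.4564, 0.1033, 0.1449]
width: 0.993
tool delta [-0.031   0.1818  0.004 ] turn -0.0025 pos [0.4564 0.1033 0.1449] w 0.993
```

To row units: 0.045 m is 0.9, 0.04 m is 0.8.

```bash
python3 nudge.py '[{"pos": [-0.06,0.4,0],"finger_gap": 1},{"pos": [-0.14,0.8,0],"finger_gap": 1},{"pos": [-0.16,0.9,0],"finger_gap": 1},{"pos": [-0.14,0.8,0],"finger_gap": 1},{"pos": [-0.08,0.5,0],"finger_gap": 1},{"pos": [-0.05,0.28,0],"finger_gap": 1},{"finger_gap": 1},{"finger_gap": 1},{"finger_gap": 1}]'|grep -E "clock|pos|width";python3 h.py .640 .0865 .036;python3 - <<'E'
from h import *
d=wrist();cv2.imwrite("pics/w2.png",d["image"])
T=arm.get_image("top");im=T["image"]
q=proj(d,np.array([.6365,.1737,.071]));print("nipple predicted",q)
np.save("pics/w2T.npy",d["cam_to_world"])
E
```

```text
clock: 19.1
position: [0.6384, 0.086, 0.1405]
width: 1.002
tool delta [0.0004 0.0018 0.1045] turn -0.0019 pos [0.6384 0.086  0.1405] w 1.002
nipple predicted [262.67096372  92.87449108]
```

View pics/w2.png

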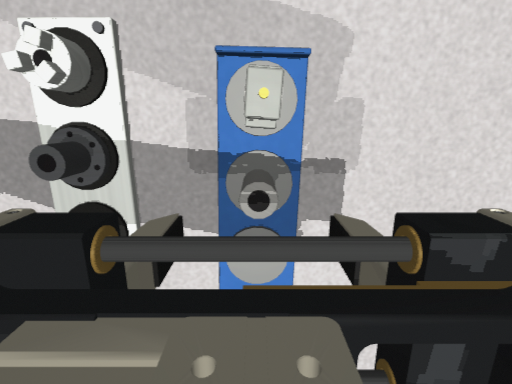

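The wrist view shows the nipple at (264,93), against a prediction of (263,93), so that matches. The block's edges tilt about 0.06 rad from the tool, so its yaw is about 0.01. The sleeve bore at (258,200) is centred between the fingers. I'll descend on the sleeve.

To row units: 0.035 m is 0.7, 0.025 m is 0.5.

```bash
python3 nudge.py '[{"pos": [0,0.01,0.5],"finger_gap": 1},{"pos": [0,0,0.7],"finger_gap": 1},{"pos": [0,0,0.5],"finger_gap": 1},{"pos": [0,0,0.26],"finger_gap": 1},{"pos": [0,0,0.12],"finger_gap": 1},{"finger_gap": 1},{"finger_gap": 0.5},{"finger_gap": 0.1},{"finger_gap": 0.1},{"finger_gap": 0.1}]'|grep -E "clock|pos|force";python3 nudge.py '[{"finger_gap": 0.1},{"finger_gap": 0.1},{"finger_gap": 0.1},{"finger_gap": 0.1},{"finger_gap": 0.1},{"finger_gap": 0.1}]';python3 h.py .4608 .0164 .142
```

```text
clock: 20.2
position: [0.6403, 0.0859, 0.0374]
force: [0.6, 0.3, 0.7]
gripper_force: 0.0
clock: 20.8
position: [0.6401, 0.0858, 0.0368]
ee_rot: [2.133, 2.306, 0.0]
force: [0.3, 0.4, 0.1]
width: 0.362
gripper_force: 40.0
tool delta [-0.0552 -0.1842 -0.1052] turn -0.0021 pos [0.6401 0.0858 0.0368] w 0.362
```

To row units: -0.04 m is -0.8, -0.03 m is -0.6.

```bash
python3 nudge.py '[{"pos": [0,0,-0.1],"finger_gap": 0.1},{"pos": [0,0,-0.4],"finger_gap": 0.1},{"pos": [0,0,-0.8],"finger_gap": 0.1},{"pos": [0,0,-0.6],"finger_gap": 0.1},{"pos": [0,0,-0.2],"finger_gap": 0.1},{"finger_gap": 0.1}]'|grep -E "^force|width"; python3 nudge.py '[{"pos": [-0.12,-0.4,0],"finger_gap": 0.1},{"pos": [-0.21,-0.7,0],"finger_gap": 0.1},{"pos": [-0.25,-0.84,0],"finger_gap": 0.1},{"pos": [-0.25,-0.84,0],"finger_gap": 0.1},{"pos": [-0.18,-0.6,0],"finger_gap": 0.1},{"pos": [-0.094,-0.31,0],"finger_gap": 0.1},{"finger_gap": 0.1},{"finger_gap": 0.1},{"finger_gap": 0.1}]'|grep -E "pos|grip|clock";python3 h.py .4608 .0164 .047
```

```text
force: [-0.1, 0.4, -4.7]
width: 0.364
clock: 22.3
position: [0.4609, 0.0168, 0.1413]
gripper_force: 40.0
tool delta [-0.0003 -0.0001  0.0943] turn -0.0014 pos [0.4609 0.0168 0.1413] w 0.365
```

Contact is expected at TCP z ≈ 0.0365, so I'll approach to about 0.039.

To row units: 0.03 m is 0.6, 0.025 m is 0.5.

```bash
f(){ grep -E "pos|^force"; }; python3 nudge.py '[{"pos": [0,0,0.4],"finger_gap": 0.1},{"pos": [0,0,0.6],"finger_gap": 0.1},{"pos": [0,0,0.5],"finger_gap": 0.1},{"pos": [0,0,0.28],"finger_gap": 0.1},{"pos": [0,0,0.14],"finger_gap": 0.1},{"pos": [0,0,0.08],"finger_gap": 0.1},{"pos": [0,0,0.04],"finger_gap": 0.1},{"finger_gap": 0.1},{"finger_gap": 0.1},{"finger_gap": 0.1}]'|f;python3 nudge.py '[{"pos": [0,0,0.02],"finger_gap": 0.1},{"finger_gap": 0.1},{"finger_gap": 0.1}]'|f;
```

```text
position: [0.4608, 0.0165, 0.0403]
force: [0.6, -0.3, -3.7]
position: [0.4604, 0.0164, 0.0389]
force: [0.2, -0.0, -2.9]
```

To row units: 0.001 m is 0.02, 0.0005 m is 0.01.

```bash
f(){ grep -E "pos|^force"; }; python3 nudge.py '[{"pos": [0,0,0.02],"finger_gap": 0.1},{"pos": [0,0,0.01],"finger_gap": 0.1},{"finger_gap": 0.1},{"finger_gap": 0.1}]'|f;python3 nudge.py '[{"pos": [0,0,0.012],"finger_gap": 0.1},{"finger_gap": 0.1},{"finger_gap": 0.1}]'|f;
```

```text
position: [0.4603, 0.0164, 0.0373]
force: [0.7, 0.6, -3.6]
position: [0.4604, 0.0164, 0.0367]
force: [-0.4, 0.7, -2.9]
```

To row units: 0.0005 m is 0.01.

```bash
f(){ grep -E "pos|^force"; }; python3 nudge.py '[{"pos": [0,0,0.01],"finger_gap": 0.1},{"finger_gap": 0.1},{"finger_gap": 0.1}]'|f;python3 nudge.py '[{"pos": [0,0,0.01],"finger_gap": 0.1},{"finger_gap": 0.1},{"finger_gap": 0.1}]'|f;
```

```text
position: [0.4605, 0.0164, 0.0367]
force: [-1.6, -1.0, 7.4]
position: [0.4604, 0.0164, 0.0366]
force: [-5.4, -0.9, 17.7]
```

To row units: -0.045 m is -0.9, -0.04 m is -0.8.

```bash
python3 nudge.py '[{"pos": [0,0,-0.01],"finger_gap": 0.4},{"finger_gap": 0.6},{"finger_gap": 1},{"finger_gap": 1},{"finger_gap": 1},{"finger_gap": 1},{"pos": [0,0,-0.4],"finger_gap": 1},{"pos": [0,0,-0.8],"finger_gap": 1},{"pos": [0,0,-0.9],"finger_gap": 1},{"finger_gap": 1}]'|grep -E "clock|pos|width";python3 h.py .6365 .1737 .142 .01
```

```text
clock: 25.9
position: [0.4634, 0.0163, 0.1456]
width: 0.997
tool delta [0.1435 0.1847 0.0052] turn 0.0674 pos [0.4634 0.0163 0.1456] w 0.997
```

To row units: 0.037 m is 0.74, 0.032 m is 0.64, 0.07 rad / 1.0472 = 0.0668.

```bash
python3 nudge.py '[{"pos": [0.28,0.36,0],"finger_gap": 1},{"pos": [0.48,0.64,0],"finger_gap": 1},{"pos": [0.56,0.74,0],"finger_gap": 1},{"pos": [0.56,0.74,0],"finger_gap": 1},{"pos": [0.48,0.62,0],"finger_gap": 1},{"pos": [0.32,0.42,0],"finger_gap": 1},{"pos": [0.186,0.22,0],"finger_gap": 1},{"rz": 0.0668,"finger_gap": 1},{"finger_gap": 1},{"finger_gap": 1}]'|grep -E "clock|pos|width";python3 h.py .6365 .1737 .035 .01;python3 - <<'E'
from h import *
a=wrist()["image"];b=arm.get_image("top")["image"]
cv2.imwrite("pics/w3.png",np.vstack([a[100:340],cv2.resize(b[190:300,80:340],(512,216))]))
E
```

```text
clock: 26.9
position: [0.6352, 0.1735, 0.1407]
width: 1.003
tool delta [0.0003 0.0013 0.1057] turn -0.0006 pos [0.6352 0.1735 0.1407] w 1.003
```

View pics/w3.png

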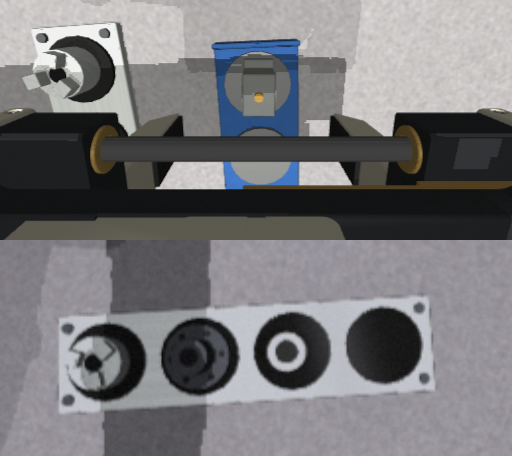

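The block is aligned with the tool, nipple at (258,198). The three placed parts look centred on their pads. I'll descend and grip.

To row units: 0.035 m is 0.7, 0.025 m is 0.5.

```bash
python3 nudge.py '[{"pos": [0,0.01,0.5],"finger_gap": 1},{"pos": [0,0,0.7],"finger_gap": 1},{"pos": [0,0,0.5],"finger_gap": 1},{"pos": [0,0,0.28],"finger_gap": 1},{"pos": [0,0,0.12],"finger_gap": 1},{"finger_gap": 1},{"finger_gap": 0.5},{"finger_gap": 0.1},{"finger_gap": 0.1},{"finger_gap": 0.1}]'|grep -E "clock|pos|force";python3 nudge.py '[{"finger_gap": 0.1},{"finger_gap": 0.1},{"finger_gap": 0.1},{"finger_gap": 0.1},{"finger_gap": 0.1},{"finger_gap": 0.1}]';python3 h.py .4678 -.0693 .142
```

```text
clock: 28.0
position: [0.6364, 0.174, 0.0368]
force: [0.6, -0.2, 0.4]
gripper_force: 0.0
clock: 28.6
position: [0.6363, 0.1739, 0.0363]
ee_rot: [2.212, 2.23, 0.0]
force: [1.6, -0.1, -0.4]
width: 0.323
gripper_force: 40.0
tool delta [-0.2418 -0.1704 -0.1058] turn -0.0721 pos [0.6363 0.1739 0.0363] w 0.323
```

To row units: -0.04 m is -0.8, -0.03 m is -0.6.

```bash
python3 nudge.py '[{"pos": [0,0,-0.1],"finger_gap": 0.1},{"pos": [0,0,-0.4],"finger_gap": 0.1},{"pos": [0,0,-0.8],"finger_gap": 0.1},{"pos": [0,0,-0.6],"finger_gap": 0.1},{"pos": [0,0,-0.2],"finger_gap": 0.1},{"finger_gap": 0.1}]'|grep -E "^force|width"; python3 nudge.py '[{"pos": [-0.32,-0.24,0],"finger_gap": 0.1},{"pos": [-0.64,-0.44,0],"finger_gap": 0.1},{"pos": [-0.8,-0.56,0],"finger_gap": 0.1},{"pos": [-0.8,-0.56,0],"finger_gap": 0.1},{"pos": [-0.8,-0.56,0],"finger_gap": 0.1},{"pos": [-0.72,-0.52,0],"finger_gap": 0.1},{"pos": [-0.48,-0.34,0],"finger_gap": 0.1},{"pos": [-0.276,-0.188,0],"finger_gap": 0.1},{"rz": -0.0688,"finger_gap": 0.1},{"finger_gap": 0.1}]'|grep -E "pos|grip|clock"; python3 nudge.py '[{"finger_gap": 0.1},{"finger_gap": 0.1}]' >/dev/null; python3 h.py .4678 -.0693 .039
```

```text
force: [0.2, 0.2, -3.7]
width: 0.325
clock: 30.2
position: [0.4673, -0.069, 0.1404]
gripper_force: 40.0
tool delta [-7.000e-04 -1.000e-04  1.018e-01] turn -0.0001 pos [ 0.4679 -0.0686  0.1408] w 0.324
```

To row units: 0.03 m is 0.6, 0.025 m is 0.5.

```bash
f(){ grep -E "pos|^force"; }; python3 nudge.py '[{"pos": [-0.01,0,0.4],"finger_gap": 0.1},{"pos": [0,0,0.6],"finger_gap": 0.1},{"pos": [0,0,0.5],"finger_gap": 0.1},{"pos": [0,0,0.28],"finger_gap": 0.1},{"pos": [0,0,0.14],"finger_gap": 0.1},{"pos": [0,0,0.08],"finger_gap": 0.1},{"pos": [0,0,0.03],"finger_gap": 0.1},{"finger_gap": 0.1},{"finger_gap": 0.1},{"finger_gap": 0.1}]'|f;python3 nudge.py '[{"pos": [0,0,0.02],"finger_gap": 0.1},{"pos": [0,0,0.014],"finger_gap": 0.1},{"finger_gap": 0.1},{"finger_gap": 0.1}]'|f;
```

```text
position: [0.4681, -0.0698, 0.0402]
force: [0.7, -0.4, -4.0]
position: [0.4677, -0.0698, 0.038]
force: [0.2, 0.1, -3.2]
```

To row units: 0.0006 m is 0.012.

```bash
f(){ grep -E "pos|^force"; }; python3 nudge.py '[{"pos": [0,0,0.012],"finger_gap": 0.1},{"finger_gap": 0.1},{"finger_gap": 0.1}]'|f;
```

```text
position: [0.4677, -0.0698, 0.0374]
force: [-0.2, -0.2, -3.3]
```

To row units: 0.0006 m is 0.012.

```bash
f(){ grep -E "pos|^force"; }; python3 nudge.py '[{"pos": [0,0,0.012],"finger_gap": 0.1},{"finger_gap": 0.1},{"finger_gap": 0.1}]'|f; python3 nudge.py '[{"pos": [0,0,0.01],"finger_gap": 0.1},{"finger_gap": 0.1},{"finger_gap": 0.1}]'|f
```

```text
position: [0.4677, -0.0698, 0.0368]
force: [-0.6, 0.7, -2.8]
position: [0.4677, -0.0699, 0.0363]
force: [-1.0, -0.3, -3.2]
```

To row units: 0.0005 m is 0.01.

```bash
f(){ grep -E "pos|^force"; }; python3 nudge.py '[{"pos": [0,0,0.01],"finger_gap": 0.1},{"finger_gap": 0.1},{"finger_gap": 0.1}]'|f
```

```text
position: [0.4677, -0.0698, 0.0361]
force: [-1.8, 0.6, 6.1]
```

Contact. I'll release, rise, back away and check.

To row units: -0.045 m is -0.9, -0.04 m is -0.8.

```bash
python3 nudge.py '[{"finger_gap": 0.4},{"finger_gap": 0.6},{"finger_gap": 1},{"finger_gap": 1},{"finger_gap": 1},{"finger_gap": 1},{"pos": [0,0,-0.4],"finger_gap": 1},{"pos": [0,0,-0.8],"finger_gap": 1},{"pos": [0,0,-0.9],"finger_gap": 1},{"pos": [0,0,-0.6],"finger_gap": 1}]'|grep -E "clock|pos|width"; python3 nudge.py '[{"pos": [-0.6,0,0],"finger_gap": 1},{"pos": [-0.9,0,0],"finger_gap": 1},{"pos": [-0.9,0,0],"finger_gap": 1},{"pos": [-0.9,0,0],"finger_gap": 1},{"pos": [-0.6,0,0],"finger_gap": 1},{"finger_gap": 1},{"finger_gap": 1},{"finger_gap": 1}]'|grep -E "clock|pos"
python3 - <<'E'
from h import *
t=arm.get_image("top")["image"];s=arm.get_image("side")["image"]
cv2.imwrite("pics/end.png",np.vstack([cv2.resize(t[210:290,100:310],(787,300),interpolation=cv2.INTER_CUBIC),cv2.resize(s[150:350,160:360],(300,300),interpolation=cv2.INTER_CUBIC).__class__ and cv2.copyMakeBorder(cv2.resize(s[150:350,160:360],(300,300)),0,0,0,487,cv2.BORDER_CONSTANT)]))
E
```

```text
clock: 34.0
position: [0.4681, -0.0703, 0.1732]
width: 0.998
clock: 34.8
position: [0.4832, -0.2628, 0.1705]
```

View pics/end.png

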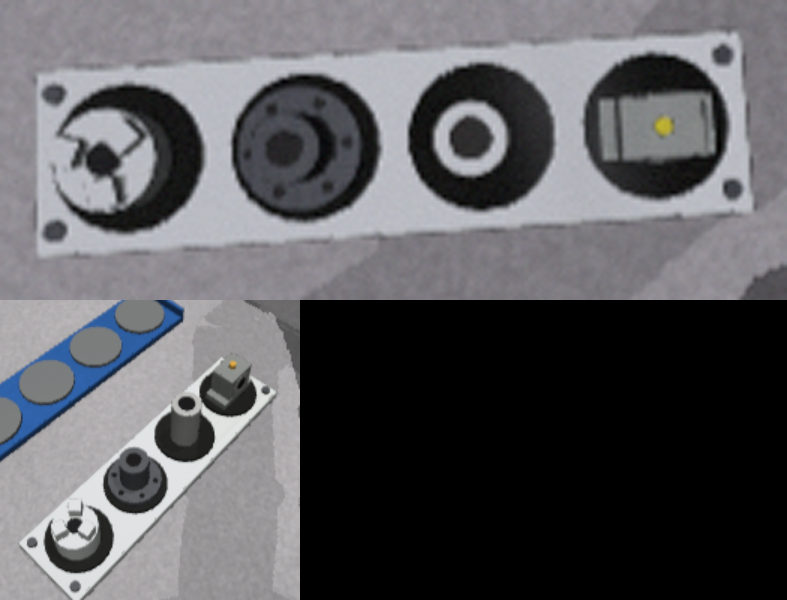

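All four parts are upright in reversed order: jaw bore (103,160), hub bore (285,148), sleeve bore (470,138), nipple (663,126). One numeric check of the centring, against pads measured with the same camera.

```bash
python3 - <<'E'
from h import *
d=arm.get_image("top")
for n,u,v,z,p in [("jaw",103,160,.048,(.4474,.1867)),("hub",285,148,.066,(.4543,.1014)),("sleeve",470,138,.08,(.4612,.0163)),("block",663,126,.071,(.4681,-.0694))]:
    q=ray(d,100+(u+.5)/3.75-.5,210+(v+.5)/3.75-.5,z);print(n,q.round(4),"off mm",((q[:2]-p)*1e3).round(1))
E
```

```text
jaw [0.4469 0.1888 0.048 ] off mm [-0.5  2.1]
hub [0.4543 0.1021 0.066 ] off mm [-0.   0.7]
sleeve [0.4605 0.018  0.08  ] off mm [-0.7  1.7]
block [ 0.4676 -0.0686  0.071 ] off mm [-0.5  0.8]
```

```bash
python3 -c "
from cell import arm
print(arm.sign_off())"
```

```text
the job is handed in; nothing more can be done
None
```

All four parts stand upright on the build rack in reverse order (left to right: jaw half, flange hub, sleeve, bearing block), each within about 2 mm of its pad centre by the top camera, and I handed the job in at about 35 s of the 102 s.

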